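# Put the mixed-up lids back on their own boxes

## Robot

A 6-joint arm with a two-finger parallel gripper is mounted at the origin on the work surface. World frame = base frame: x ahead of the robot, y to its left, z up, the work surface at z = 0. Lengths are in m, angles in rad, forces in N, time in s.
With the tool pointing down it reaches from about 0.375 to 0.925 m from the base axis. Payload 5.7 kg.
Tool frame: the origin (TCP) lies midway between the tips of the shut fingers; the grasp point (between the pads) lies 19 mm behind it; z points along the fingers, y is the line along which they close (so a half turn about z gives the same grasp; the last joint's range is limited). The gripper opens to 88 mm and grips with 3 to 60 N. Pads are 20 mm wide; open, the fingers measure 115 mm over their backs; the gripper's body (75 mm by 178 mm) begins 61 mm behind the grasp point.
Start: joints at [1.171, 0.359, 1.51, -0, 1.272, -0.115], TCP at [0.169, 0.576, 0.223] pointing down, gripper open.
Joint ranges: [-2.97, 2.97], [-1.01, 2.36], [0.21, 2.38], [-0.96, 4.11], [0.2, 2.71], [-2.98, 2.98]. Speed limits (rad/s): [2.39, 2.39, 3.14, 3.14, 3.14, 3.14].

## Interface

Orientations are given as a unit quaternion [x, y, z, w].
In Python, from bench import move_ptp, servo_line, goto_joints, move_gripper, sleep, inverse_kinematics, capture, PlanningError, close_job, spot_in, silhouettes, current_clock, current_joint_pos, current_qvel, current_joint_torque, current_position, current_orientation, current_force, current_torque, current_finger_gap, current_grip_force gives the robot as it stands. Calls block until the motion is done:
- move_ptp(position, orientation): joint-space move of the TCP to a pose.
- servo_line(position, orientation=None, rate=0.15, contact_N=None): straight line of the TCP; orientation=None keeps the orientation; rate is the mean speed in m/s. With contact_N (N) it stops when the force on the tool has changed by that much, and returns True; else False.
- goto_joints(angles): joint-space move.
- move_gripper(opening): finger opening in m; the grip force is fixed at half the most; returns when the fingers have stopped.
- sleep(seconds).
- inverse_kinematics(position, orientation): joint angles nearest the present ones, or None.
- capture(name): name is "side" or "top" or "wrist"; returns a dict with "image" (480x640x3 uint8, blue, green, red), "range_z" (480x640 float32, m along the optical axis (not along the pixel's ray), 0 where there is no reading), "intrinsics" (3x3 intrinsics, pixels), "R" (3x3) and "t" (3): a world point X has camera coordinates R X + t. Camera axes: x right, y down, z forward; pixel columns grow to the right and rows downward; lengths in m; the calibration is good to about 2 mm. A picture is of the moment at which its call begins.
A pose or a line that the arm cannot do raises PlanningError and nothing moves.
- close_job(): hands the job in; it is judged then, once.
Trained networks look in the newest picture that a camera, given by its name, has taken for a name from the list of things; names that differ only in an ending like _2 or _b are one class to them, and where a whole thing is asked for, a point or a joint stands for the part that bears it (a point fixed in the world has none). Each returns a list of dicts, best first, with "conf" (0 to 1); they miss things now and then, are a little off and sometimes report something else, mostly with a low value. They report only what shows in the picture. A call takes as long as a camera call. They do not tell look-alikes from the thing itself.
- spot_in(camera, query): "xy" ([column, row] in pixels, amid what is visible of it).
- silhouettes(camera, query): "region" (480x640 bool, what is visible of it) and "xy" ([column, row] in pixels, amid what is visible of it).
Readings, each from a call of its own:
- current_clock(): time.
- current_joint_pos(): joint angles.
- current_qvel(): joint speeds.
- current_joint_torque(): joint torques, N m.
- current_position(): TCP position.
- current_orientation(): TCP orientation.
- current_force(): force on the tool from outside, world axes, zero at the start.
- current_torque(): the same for the moment, N m.
- current_finger_gap(): finger opening in m.
- current_grip_force(): force on a finger pad.
Only numpy, scipy, OpenCV 4.12 (cv2) and the standard library are available. Lean on these libraries where they do the work, as an engineer would, in place of code of your own. Each camera call takes 0.05 s, during which the arm holds its last target. There are 200 camera calls.

## Task

The lids of the three wooden boxes were mixed up after the glue dried: each one is lying on a wrong box. Put every lid on the box of its own shape so that it drops fully into place and lies flat on the rim; the empty cork mat is there if you need to rest a lid on the way. Leave the boxes standing where they are and do not push the glue bottle, the panels or the brush cup.

Things in the scene. Friction and masses are not known exactly. Their poses are not given: they have to be found in the camera images.
- oblong_box: Oblong open box of pale plywood, rectangular base plate 140 x 92 x 6 mm (sticks out 10 mm beyond the walls all round), walls 120 x 72 mm outside, 6 mm thick, so the opening is 108 x 60 mm; rim 51 mm above the table. Long side along its x. Origin: centre of its underside, z up. Loose, 0.18 to 0.31 kg. Starts with a wrong lid lying on its rim.
- square_box: Square open box of pale plywood, base plate 108 x 108 x 6 mm, walls 88 x 88 mm outside, 6 mm thick, so the opening is 76 x 76 mm; rim 51 mm above the table. Walls along its x and y. Origin: centre of its underside, z up. Loose, 0.18 to 0.31 kg. Starts with a wrong lid lying on its rim.
- round_box: Round open box of pale plywood, base plate 128 mm in diameter and 6 mm thick, wall 96 mm outside diameter, 6 mm thick, so the opening is 84 mm across; rim 51 mm above the table. Origin: centre of its underside, z up. Loose, 0.18 to 0.31 kg. Starts with a wrong lid lying on its rim.
- oblong_lid: Lid of the oblong box, brown wood, burnt lines. Cover 120 x 72 x 6 mm, under it a plug 100 x 52 x 8 mm, long side along x; on top, central, a grip bar 44 (x) x 16 (y) mm, 14 to 44 mm above the origin. In its own box the plug drops in (4 mm spare all round) till the cover rests on the rim: origin 43 mm over the box's (51 on a wrong rim). Origin: centre of plug underside, z up. Loose, 45-105 g.
- square_lid: Lid of the square box, brown wood, burnt star lattice. Cover 88 x 88 x 6 mm, under it a plug 68 x 68 x 8 mm, sides along x, y; on top, central, a grip post 22 x 22 mm, 14 to 44 mm above the origin. In its own box the plug drops in (4 mm spare all round) till the cover rests on the rim: origin 43 mm over the box's (51 on a wrong rim). Origin: centre of plug underside, z up. Loose, 45-105 g.
- round_lid: Lid of the round box, brown wood, burnt rays. Cover 96 mm across, 6 mm thick, under it a plug 76 mm across, 8 mm thick; on top, central, a round knob 24 mm across, 14 to 44 mm above the origin. In its own box the plug drops in (4 mm spare all round) till the cover rests on the rim: origin 43 mm over the box's (51 on a wrong rim). Origin: centre of plug underside, z up. Loose, 45-105 g.
- cork_mat: Round cork mat fixed to the table, 130 mm in diameter, 4 mm thick, empty at the start: the free spot. Origin: centre of its underside, on the table.
- glue_bottle: Bystander: standing glue bottle, 46 mm in diameter, 130 mm high, loose. Origin: centre of its underside.
- panel_stack: Bystander: three plywood panels lying in a pile, about 90 (x) x 130 (y) mm, 12 mm high, loose. Origin: centre of its underside.
- brush_cup: Bystander: white cup of 72 mm diameter and 75 mm height with brushes standing up to 150 mm, loose. Origin: centre of its underside.
Not all that is in view belongs to the job. Leave any purple or red look-alike of the square_box alone.

How it is judged:
At the end, for the whole second after the job is handed in: Each lid sits in the box of its own shape: centres within 8 mm sideways, dropped in so that its origin is 40 to 45.5 mm above that of the box, level within 0.06 rad, boxes upright within 0.05 rad, and lids and boxes at rest (under 0.02 m/s) (horizontal distance between oblong_lid and oblong_box below 0.008 m and z of oblong_lid in the frame of oblong_box between 0.04 and 0.0455 m and angle between each of oblong_lid, square_lid, round_lid's own z axis and vertical below 0.06 rad and angle between each of oblong_box, square_box, round_box's own z axis and vertical below 0.05 rad and linear speed of each of oblong_lid, oblong_box, square_lid, square_box, round_lid, round_box below 0.02 m/s and horizontal distance between square_lid and square_box below 0.008 m and z of square_lid in the frame of square_box between 0.04 and 0.0455 m and horizontal distance between round_lid and round_box below 0.008 m and z of round_lid in the frame of round_box between 0.04 and 0.0455 m); the robot touches nothing.
It fails at once if the glue bottle is pushed or knocked over (moved more than 20 mm or tilted more than 0.3 rad) (distance of glue_bottle from where it was at the start of the episode above 0.02 m or angle between glue_bottle's own z axis and vertical above 0.3 rad).
It fails at once if the stack of panels is pushed or knocked over (moved more than 20 mm or tilted more than 0.3 rad) (distance of panel_stack from where it was at the start of the episode above 0.02 m or angle between panel_stack's own z axis and vertical above 0.3 rad).
It fails at once if the brush cup is pushed or knocked over (moved more than 20 mm or tilted more than 0.3 rad) (distance of brush_cup from where it was at the start of the episode above 0.02 m or angle between brush_cup's own z axis and vertical above 0.3 rad).
It fails at once if a box is shifted more than 30 mm from where it stood or tilted more than 0.3 rad (distance of any of oblong_box, square_box, round_box from where it was at the start of the episode above 0.03 m or angle between any of oblong_box, square_box, round_box's own z axis and vertical above 0.3 rad).
It also fails if it takes over 99 s, if anything falls off the work surface, if the arm or the gripper's body presses on something with over 40 N, if the wrist force passes 120 N, or if a joint passes its speed limit or range.

## Working session

There is one attempt and no reset: what is moved stays moved. The work goes in short steps, each a Python script; the robot and the scene stay as the last script left them, time stands still between calls to the robot, and variables do not carry over. Pictures are saved under pics/ and viewed, at most 14 in all, crops included, and the job is handed in when it is done.

```bash
ls; mkdir -p pics
python3 - <<'E'
from bench import *
import cv2,numpy as np
for c in ("top","side"):
    d=capture(c); cv2.imwrite(f"pics/{c}0.png",d["image"]); np.savez(f"{c}0.npz",**d)
    print(c,d["intrinsics"].round(1).tolist(),d["R"].round(3).tolist(),d["t"].round(3).tolist())
    for q in "oblong_box square_box round_box oblong_lid square_lid round_lid cork_mat glue_bottle panel_stack brush_cup".split():
        print(q,[(np.round(r["xy"]).tolist(),round(r["conf"],2)) for r in spot_in(c,q)])
E
```

```text
pics
top [[536.8, 0.0, 322.8], [0.0, 536.8, 235.5], [0.0, 0.0, 1.0]] [[0.024, -1.0, -0.0], [-0.982, -0.024, -0.187], [0.187, 0.005, -0.982]] [-0.029, 0.534, 1.433]
oblong_box [([352.0, 221.0], 0.63)]
square_box [([424.0, 279.0], 0.97), ([388.0, 332.0], 0.61), ([458.0, 338.0], 0.56)]
round_box [([225.0, 221.0], 0.86)]
oblong_lid [([439.0, 265.0], 0.64)]
square_lid [([218.0, 206.0], 0.94)]
round_lid [([364.0, 208.0], 0.65)]
cork_mat [([294.0, 267.0], 0.71), ([192.0, 285.0], 0.65), ([423.0, 278.0], 0.21)]
glue_bottle [([191.0, 285.0], 0.54), ([293.0, 273.0], 0.4)]
panel_stack [([297.0, 153.0], 0.85)]
brush_cup [([453.0, 174.0], 0.8)]
side [[544.5, 0.0, 312.2], [0.0, 544.5, 251.3], [0.0, 0.0, 1.0]] [[0.897, -0.442, -0.0], [-0.319, -0.647, -0.693], [0.306, 0.621, -0.721]] [-0.52, 0.208, 1.182]
oblong_box [([354.0, 296.0], 0.73)]
square_box [([228.0, 369.0], 0.9), ([258.0, 449.0], 0.59)]
round_box [([278.0, 197.0], 0.68)]
oblong_lid [([334.0, 371.0], 0.71)]
square_lid [([274.0, 174.0], 0.66)]
round_lid [([351.0, 276.0], 0.6)]
cork_mat [([253.0, 262.0], 0.62)]
glue_bottle [([188.0, 187.0], 0.55)]
panel_stack [([372.0, 222.0], 0.6)]
brush_cup [([446.0, 346.0], 0.7)]
```

View pics/top0.png

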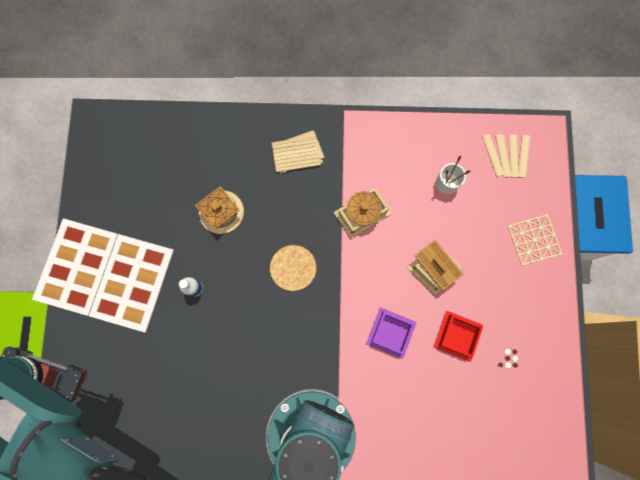

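View pics/side0.png

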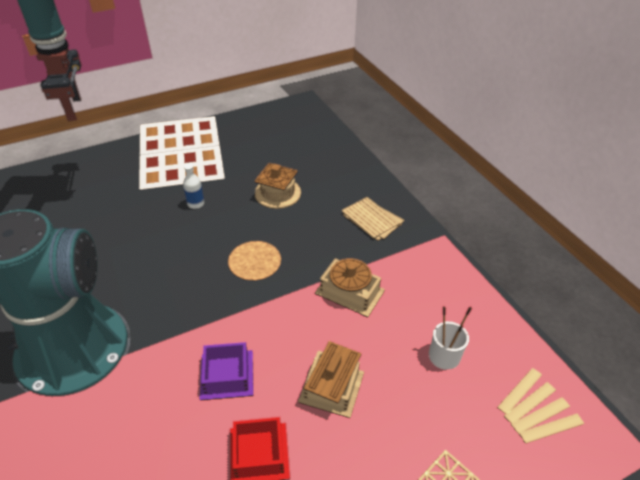

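The top view shows the square lid on the round box (218,206), the round lid on the oblong box (364,208) and the oblong lid on the square box (439,265). The mat is at (293,268). The purple (392,333) and red (459,337) boxes are look-alikes. I'll move the round lid to the mat, then put the oblong, square and round lids on their boxes in that order. Next I'll measure positions from both fixed views, then with the wrist camera.

```bash
cat > h.py <<'E'
from bench import *
import cv2,numpy as np
from scipy.spatial.transform import Rotation as Rn
LIDS=["round_lid","oblong_lid","square_lid"]
def ray(d,uv):
    c=-d["R"].T@d["t"]; v=d["R"].T@np.linalg.inv(d["intrinsics"])@np.array([uv[0],uv[1],1.]); return c,v
def cloud(d,stride=1):
    v,u=np.mgrid[0:480,0:640]; z=d["range_z"].astype(float)
    P=np.stack([u,v,np.ones_like(u)],-1)@np.linalg.inv(d["intrinsics"]).T*z[...,None]
    P=(P-d["t"])@d["R"]; P[z<=0]=np.nan; return P
def tri(d1,p1,d2,p2):
    c1,v1=ray(d1,p1);c2,v2=ray(d2,p2)
    s=np.linalg.lstsq(np.stack([v1,-v2],1),c2-c1,rcond=None)[0]
    a,b=c1+s[0]*v1,c2+s[1]*v2; return (a+b)/2,np.linalg.norm(a-b)
def quat(yaw): # tool down, tool y (closing line) at angle yaw from world x
    y=np.array([np.cos(yaw),np.sin(yaw),0]);z=np.array([0,0,-1.]);x=np.cross(y,z)
    return Rn.from_matrix(np.stack([x,y,z],1)).as_quat()
E
python3 - <<'E'
from h import *
T=capture("top");S=capture("side");PT,PS=cloud(T),cloud(S)
for q in LIDS+["oblong_box","square_box","round_box","cork_mat","glue_bottle","brush_cup","panel_stack"]:
    for n,d,P in(("top",T,PT),("side",S,PS)):
        for r in silhouettes(n,q)[:3]:
            m=P[r["region"]]; m=m[~np.isnan(m[:,0])]
            if len(m)==0: continue
            z=np.percentile(m[:,2],[5,50,97]); k=m[abs(m[:,2]-z[1])<.006]
            print(q,n,round(r["conf"],2),np.round(r["xy"]),len(m),"z5,50,97",z.round(3),"med",np.median(k,0).round(3),"mid",((k.max(0)+k.min(0))/2).round(3))
print(current_position().round(3) if hasattr(current_position(),'round') else current_position(),current_orientation(),quat(np.pi/2),current_clock())
w=capture("wrist");R=Rn.from_quat(current_orientation()).as_matrix();c=-w["R"].T@w["t"]
print("cam in tool",(R.T@(c-current_position())).round(3),(w["R"]@R).round(2).tolist(),w["intrinsics"][0].round())
E
```

```text
round_lid top 0.78 [361. 207.] 917 z5,50,97 [0.059 0.065 0.095] med [ 0.611 -0.123  0.064] mid [ 0.614 -0.125  0.065]
round_lid side 0.84 [352. 275.] 1090 z5,50,97 [0.061 0.064 0.094] med [ 0.608 -0.137  0.064] mid [ 0.614 -0.131  0.064]
round_lid side 0.75 [258. 257.] 1616 z5,50,97 [-0.001  0.003  0.007] med [0.45  0.06  0.003] mid [0.452 0.062 0.003]
round_lid side 0.71 [191. 189.] 626 z5,50,97 [0.007 0.064 0.129] med [0.382 0.319 0.063] mid [0.385 0.323 0.064]
oblong_lid top 0.65 [438. 266.] 1190 z5,50,97 [0.059 0.065 0.096] med [ 0.457 -0.33   0.065] mid [ 0.461 -0.331  0.065]
oblong_lid side 0.97 [332. 372.] 2058 z5,50,97 [0.061 0.065 0.095] med [ 0.455 -0.342  0.064] mid [ 0.462 -0.336  0.065]
oblong_lid side 0.64 [280. 195.] 852 z5,50,97 [0.002 0.011 0.051] med [0.592 0.238 0.007] mid [0.607 0.265 0.011]
square_lid top 0.73 [216. 206.] 1002 z5,50,97 [0.06  0.065 0.094] med [0.602 0.277 0.065] mid [0.604 0.278 0.065]
square_lid side 0.57 [273. 176.] 710 z5,50,97 [0.06  0.065 0.094] med [0.6   0.267 0.064] mid [0.607 0.276 0.064]
oblong_box top 0.55 [352. 220.] 644 z5,50,97 [0.0
[... 1503 characters left out ...]
] 701 z5,50,97 [0.002 0.045 0.129] med [ 0.708 -0.37   0.045] mid [ 0.708 -0.369  0.045]
brush_cup top 0.26 [351. 220.] 605 z5,50,97 [0.001 0.01  0.055] med [ 0.58  -0.096  0.007] mid [ 0.586 -0.126  0.01 ]
brush_cup side 0.87 [446. 344.] 1596 z5,50,97 [0.003 0.05  0.137] med [ 0.706 -0.381  0.049] mid [ 0.71  -0.377  0.05 ]
panel_stack side 0.61 [373. 220.] 1313 z5,50,97 [0.005 0.01  0.015] med [0.788 0.057 0.011] mid [0.794 0.061 0.01 ]
[0.169 0.576 0.223] [ 1.41938613e-01  9.89875461e-01 -5.17654935e-05 -1.09435750e-05] [3.061617e-17 1.000000e+00 0.000000e+00 0.000000e+00] 2.2
cam in tool [ 0.067 -0.    -0.163] [[-0.0, 1.0, -0.0], [-0.97, -0.0, -0.25], [-0.25, 0.0, 0.97]] [338.   0. 317.]
```

Both views agree on the heights: cover top is 65 mm, grip top 95 mm and mat 4 mm. Next, close wrist views of each lid.

```bash
cat >> h.py <<'E'
def wrap(a,p): return (a+p/2)%p-p/2
def vyaw(x,y): return np.pi/2+np.arctan2(y,x)
def look(x,y,z=.2,tag=None):
    move_ptp([x,y,z],quat(vyaw(x,y))); sleep(.25); d=capture("wrist")
    if tag: cv2.imwrite(f"pics/{tag}.png",d["image"])
    return d,cloud(d)
def slab(P,x,y,z0,z1,r=.09):
    m=P[~np.isnan(P[...,0])]; m=m[(m[:,2]>z0)&(m[:,2]<z1)&(np.hypot(m[:,0]-x,m[:,1]-y)<r)]; return m
def fit(m,fill=5):
    "outline of points seen from above, 1 mm raster: centre, yaw of long side, size, moment centre"
    o=m[:,:2].min(0)-.02; ij=((m[:,:2]-o)*1000).round().astype(int); g=np.zeros(ij.max(0)[::-1]+20,np.uint8); g[ij[:,1],ij[:,0]]=255
    k=lambda n:cv2.getStructuringElement(cv2.MORPH_ELLIPSE,(n,n))
    g=cv2.morphologyEx(cv2.morphologyEx(g,cv2.MORPH_CLOSE,k(fill)),cv2.MORPH_OPEN,k(3))
    c=max(cv2.findContours(g,cv2.RETR_EXTERNAL,cv2.CHAIN_APPROX_NONE)[0],key=cv2.contourArea)
    (cx,cy),(w,h),a=cv2.minAreaRect(c); a=np.radians(a)
    if h>w: w,h,a=h,w,a+np.pi/2
    M=cv2.moments(c); hull=cv2.minEnclosingCircle(c)
    return dict(c=o+np.array([cx,cy])/1000,yaw=wrap(a,np.pi),size=(round(w+1),round(h+1)),mc=o+np.array([M["m10"],M["m01"]])/M["m00"]/1000,circ=(o+np.array(hull[0])/1000,round(2*hull[1]+1)))
def show(n,f): print(n,"c",f["c"].round(4),"mc",f["mc"].round(4),"circ",f["circ"][0].round(4),f["circ"][1],"yaw",round(f["yaw"],3),"size",f["size"],flush=True)
E
python3 - <<'E'
from h import *
G=dict(square_lid=(.605,.277),round_lid=(.612,-.128),oblong_lid=(.46,-.333))
move_ptp([.3,.5,.25],quat(vyaw(.3,.5)))
for n,(x,y) in G.items():
    d,P=look(x,y,.2,n); m=slab(P,x,y,.055,.11)
    show(n,fit(m)); m=slab(P,x,y,.085,.11,.04); print(" grip z",np.percentile(m[:,2],[5,50,95]).round(4),len(m)); show(" grip",fit(m,9))
    m=slab(P,x,y,.06,.07);print(" cover z",np.median(m[:,2]).round(4))
    print([(np.round(r["xy"]),round(r["conf"],2)) for r in spot_in("wrist",n)],"j",np.round(current_joint_pos(),2))
print(current_clock())
cv2.imwrite("pics/wr.png",np.hstack([cv2.resize(cv2.imread(f"pics/{n}.png"),(400,300)) for n in list(G)[:2]]))
E
```

```text
square_lid c [0.606  0.2782] mc [0.606 0.278] circ [0.6059 0.278 ] 124 yaw -0.864 size (90, 90)
 grip z [0.0904 0.0955 0.0968] 745
 grip c [0.6058 0.2782] mc [0.6058 0.2781] circ [0.606  0.2782] 30 yaw 0.695 size (23, 23)
 cover z 0.0658
[(array([315., 226.]), 0.91)] j [ 0.33  0.47  1.39  0.    1.29 -1.67]
round_lid c [ 0.6149 -0.1269] mc [ 0.6149 -0.127 ] circ [ 0.6151 -0.1269] 99 yaw -0.785 size (97, 96)
 grip z [0.0904 0.0955 0.0966] 674
 grip c [ 0.6146 -0.1271] mc [ 0.6145 -0.1271] circ [ 0.6146 -0.1271] 26 yaw 0.785 size (24, 24)
 cover z 0.0657
[(array([318., 231.]), 0.89)] j [-0.32  0.41  1.48  0.    1.25 -1.68]
oblong_lid c [ 0.462  -0.3326] mc [ 0.4619 -0.3325] circ [ 0.462  -0.3325] 140 yaw 0.675 size (122, 74)
 grip z [0.0893 0.0954 0.0967] 1109
 grip c [ 0.4617 -0.3323] mc [ 0.4617 -0.3323] circ [ 0.4614 -0.332 ] 46 yaw 0.675 size (45, 17)
 cover z 0.0657
[(array([318., 230.]), 0.88)] j [-0.75  0.33  1.61  0.    1.2  -1.69]
8.6167
```

View pics/wr.png

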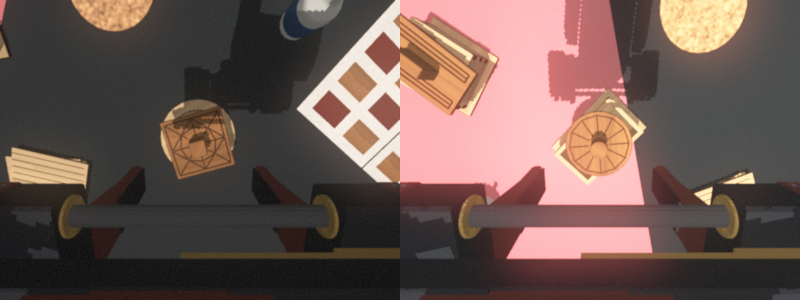

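The wrist views confirm it: the square lid is centred near (198,144) on the round box and the round lid near (600,144) on the oblong box. Sizes and heights match the spec to about 1–2 mm. Moving the round lid to the mat now, then I'll measure the opened oblong box.

```bash
cat >> h.py <<'E'
def near(yaw,x,y,p=np.pi): az=np.arctan2(y,x); return az+wrap(yaw-az,p)
HI=.21
def pick(x,y,yaw,z):
    q=quat(yaw); move_gripper(.08); move_ptp([x,y,HI],q); servo_line([x,y,z+.035],rate=.25)
    hit=servo_line([x,y,z],rate=.08,contact_N=8); move_gripper(0.0); sleep(.2)
    print("pick hit",hit,"gap",round(current_finger_gap(),4),"grip",round(current_grip_force(),1),"z",np.round(current_position(),4))
    servo_line([x,y,z+.03],rate=.08); servo_line([x,y,HI],rate=.25)
    print("held gap",round(current_finger_gap(),4),"F",np.round(current_force(),2))
def place(x,y,yaw,z):
    move_ptp([x,y,HI],quat(yaw)); servo_line([x,y,z+.03],rate=.2); sleep(.2)
    hit=servo_line([x,y,z-.006],rate=.03,contact_N=3); p=np.array(current_position()); print("place hit",hit,"at",p.round(4),"expected z",z,flush=True)
    return hit,p
def release(x,y):
    move_gripper(.06); z=current_position()[2]; servo_line([x,y,z+.04],rate=.1); servo_line([x,y,HI],rate=.3)
E
python3 - <<'E'
from h import *
x,y=.6146,-.127; pick(x,y,near(np.arctan2(y,x),x,y),.07)
x,y=.4505,.067; place(x,y,np.arctan2(y,x),.023); release(x,y)
d,P=look(x,y,.2); m=slab(P,x,y,.008,.08,.08); show("lid on mat",fit(m)); print("grip z",np.percentile(slab(P,x,y,.04,.1,.03)[:,2],50))
d,P=look(.613,-.128,.2,"oblong_open"); np.save("ob.npy",P)
m=slab(P,.613,-.128,.04,.065); print(np.median(m[:,2])); show("rim",fit(m)); print(current_clock())
E
```

```text
pick hit False gap 0.0232 grip 30.0 z [ 0.6146 -0.127   0.07  ]
held gap 0.0235 F [-0.59  0.85 -0.85]
place hit True at [0.45   0.067  0.0224] expected z 0.023
lid on mat c [0.4493 0.0673] mc [0.4494 0.0671] circ [0.4494 0.0671] 98 yaw -1.438 size (97, 96)
grip z 0.04848584927082614
0.05147179162073425
rim c [ 0.6152 -0.1283] mc [ 0.6151 -0.1282] circ [ 0.6149 -0.1281] 140 yaw -0.983 size (122, 74)
21.7583
```

View pics/oblong_open.png

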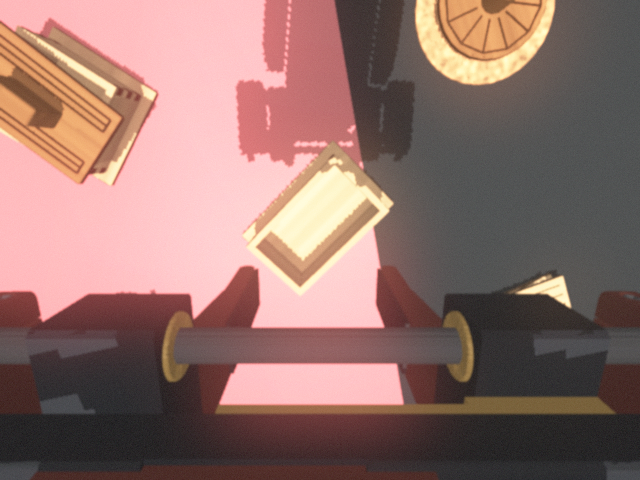

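The oblong box is open, centred near pixel (318,218), with its rim at 51.5 mm and a 122 x 74 outline. The round lid rests on the mat at the top right, near (495,20). Oblong lid next.

```bash
cat > step.py <<'E'
from h import *
def transfer(lx,ly,ly_yaw,pz,bx,by,b_yaw,sym):
    g=near(ly_yaw+np.pi/2,lx,ly,sym); pick(lx,ly,g,pz)
    t=near(b_yaw+np.pi/2+(g-ly_yaw-np.pi/2),bx,by,sym); z=.062
    hit,p=place(bx,by,t,z)
    k=0
    for dx,dy in [(2,0),(-2,0),(0,2),(0,-2)]:
        if p[2]<z+.003: break
        print("not seated, retry",dx,dy); servo_line([p[0],p[1],z+.014],rate=.08); hit,p=place2(bx+dx/1000,by+dy/1000,z)
    if p[2]<z+.003: release(p[0],p[1])
    return p
def place2(x,y,z):
    servo_line([x,y,z+.014],rate=.08); sleep(.1); h=servo_line([x,y,z-.006],rate=.03,contact_N=3); p=np.array(current_position()); print(h,p.round(4)); return h,p
E
python3 - <<'E'
from step import *
transfer(.4618,-.3324,.675,.07,.6151,-.1282,-.983,np.pi)
d,P=look(.615,-.128,.2); m=slab(P,.615,-.128,.045,.11); show("oblong lid",fit(m)); print("cover z",np.median(slab(P,.615,-.128,.045,.075)[:,2]))
d,P=look(.46,-.333,.2,"sq_open"); m=slab(P,.46,-.333,.04,.065); print("rim z",np.median(m[:,2])); show("sq rim",fit(m)); print(current_clock())
E
```

```text
pick hit False gap 0.0159 grip 30.0 z [ 0.4618 -0.3325  0.07  ]
held gap 0.0157 F [-0.    0.36 -0.9 ]
place hit True at [ 0.6148 -0.1281  0.0618] expected z 0.062
oblong lid c [ 0.6143 -0.1279] mc [ 0.6142 -0.1278] circ [ 0.6148 -0.1278] 140 yaw -0.989 size (123, 75)
cover z 0.057734779434973925
rim z 0.05139700888919227
sq rim c [ 0.4599 -0.3326] mc [ 0.4599 -0.3327] circ [ 0.4598 -0.3325] 125 yaw -0.776 size (90, 89)
34.5083
```

View pics/sq_open.png

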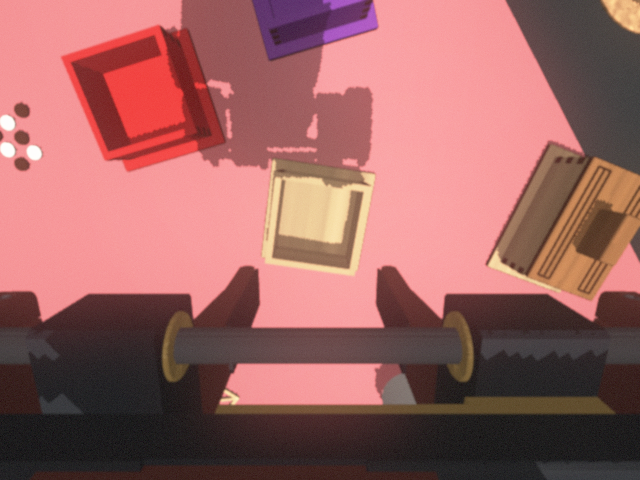

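The oblong lid is seated, with its cover top at 57.7 mm. The square box is open near pixel (318,217), with its rim at 51.4 mm and a 90 x 89 outline. Square lid next.

Run:
```python
from step import *
transfer(.6060,.2781,.705,.07,.4599,-.3326,-.776,np.pi/2)
d,P=look(.46,-.333,.2); m=slab(P,.46,-.333,.045,.11); show("square lid",fit(m)); print("cover z",np.median(slab(P,.46,-.333,.045,.075)[:,2]))
d,P=look(.606,.273,.2,"rd_open"); m=slab(P,.606,.273,.04,.065); print("rim z",np.median(m[:,2])); show("rd rim",fit(m)); print(current_clock())
```

```text
pick hit False gap 0.0219 grip 30.0 z [0.606  0.2781 0.07  ]
held gap 0.0219 F [ 0.42 -0.45 -1.61]
place hit True at [ 0.4597 -0.3324  0.0618] expected z 0.062
square lid c [ 0.4591 -0.3326] mc [ 0.4592 -0.3321] circ [ 0.4591 -0.3317] 123 yaw 0.785 size (90, 90)
cover z 0.05775506499856353
rim z 0.05119658074817371
rd rim c [0.6078 0.2779] mc [0.6077 0.2782] circ [0.6077 0.2783] 97 yaw -0.785 size (96, 95)
50.9417
```

View pics/rd_open.png

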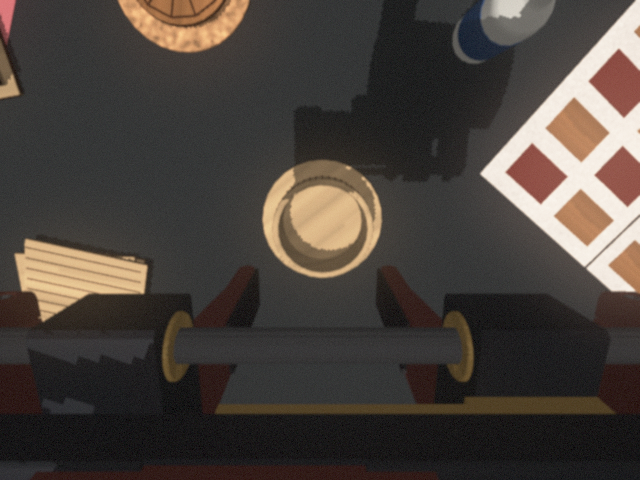

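The square lid is seated, with its cover top at 57.8 mm. The round box is open near pixel (322,218), with its rim at 51.2 mm and 96 mm across. Last, the round lid goes from the mat to its box.

Run:
```python
from step import *
lx,ly,bx,by=.4494,.0671,.6077,.2781
transfer(lx,ly,np.arctan2(ly,lx)-np.pi/2,.023,bx,by,np.arctan2(by,bx)-np.pi/2,np.pi)
d,P=look(bx,by,.2); m=slab(P,bx,by,.045,.11); show("round lid",fit(m)); print("cover z",np.median(slab(P,bx,by,.045,.075)[:,2]))
move_ptp([.4,.1,.3],quat(np.arctan2(.1,.4))); d=capture("side"); cv2.imwrite("pics/end.png",d["image"]); P=cloud(d)
for n,x,y in(("o",.615,-.128),("s",.46,-.333),("r",bx,by)): # level check: plane over cover
    m=slab(P,x,y,.052,.064,.05); a=np.linalg.lstsq(np.c_[m[:,:2]-[x,y],np.ones(len(m))],m[:,2],rcond=None)[0]; print(n,a.round(4),len(m))
print(current_clock())
```

```text
pick hit False gap 0.0232 grip 30.0 z [0.4494 0.0671 0.023 ]
held gap 0.0234 F [-0.88  0.18 -0.56]
place hit True at [0.6074 0.2781 0.0616] expected z 0.062
round lid c [0.6072 0.2775] mc [0.607  0.2777] circ [0.6074 0.2776] 99 yaw 0.785 size (97, 96)
cover z 0.05775594774166621
o [-0.0008  0.002   0.0565] 728
s [-0.0007 -0.0003  0.0565] 1420
r [ 0.0015 -0.0037  0.0563] 504
64.3667
```

View pics/end.png

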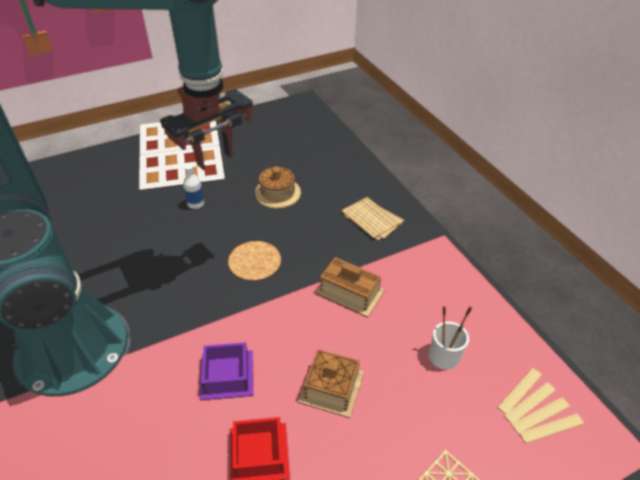

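All three lids sit flush and level: round at (276,184), oblong at (350,275), square at (332,372). The bystanders haven't moved, so I'm handing in.

```bash
python3 -c "
from bench import *
print(close_job())"
```

```text
the job is handed in; nothing more can be done
None
```

I put all three lids on their own boxes and handed the job in at about 64 s of the 99 s allowed; by my measurements each is dropped in, level and within about 1 mm of centre, but the call returned no verdict.

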